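# Push two cover discs into their seats in a gearbox cover

### The job

Two loose steel discs lie on the flat face of the gearbox cover on the bench. With the fingers only, push the large disc across the face until it drops into the large round seat, and the small disc into the small seat, so that both lie flat and fully home, flush with the face. Do not pick the discs up, and leave the brass bushing on the cover, the grease tin and the wrench where they are.

Things in the scene. Friction and masses are not known exactly. Their poses are not given: they have to be found in the camera images.
- cover: Dark grey gearbox cover bolted flat to the bench at any yaw: block 190 (x) by 300 (y) mm, flat upper face 30 mm above the bench. Origin: centre of its underside, z up. Two round seats, 6 mm deep, floored with a tan cork gasket, lie in its +x half. The discs start on its -x half (x -65 to -35 mm), each within 20 mm in y of its own seat, the straight way to it clear. Low bolted lugs (20 mm tall) reach 28 mm past both y ends.
- large_seat (a point): Centre of the mouth of the large seat, at the height of the cover's face, at cover x +42, y +75 mm. The recess is 63 mm across and 6 mm deep.
- small_seat (a point): Centre of the mouth of the small seat, at the height of the cover's face, at cover x +42, y -75 mm. The recess is 47 mm across and 6 mm deep.
- large_disc: Loose plain steel disc, 60 mm diameter, 6 mm thick, about 0.13 kg, lying flat on the cover's face. Origin: centre of its underside; z up. Home in its seat its underside is 6 mm below the face and its top is flush with the face. Too wide for the small seat.
- small_disc: Loose plain steel disc, 44 mm diameter, 6 mm thick, about 0.07 kg, lying flat on the cover's face. Origin: centre of its underside; z up. Home in its seat its underside is 6 mm below the face and its top is flush with the face.
- bushing: Bystander: loose brass flanged bushing standing upright on the cover's face between the two seats (cover x 15 to 50 mm, y within 10 mm of the middle); 30 mm flange, 22 mm body, 32 mm tall. Origin: centre of its underside.
- grease_tin: Bystander: white tin, 70 mm diameter, 70 mm tall, standing on the bench to the left (+y) of the cover. Origin: centre of its underside.
- wrench: Bystander: steel wrench, 180 mm long, lying on the bench to the right (-y) of the cover. Origin: under its middle; x along its length.
Not all that is in view belongs to the job. Leave any orange look-alike of the small_disc alone.

How it is judged:
By the outcome, as a careful person would: the job done as asked, in the order asked, and still so for the second after the job is handed in, with the robot touching nothing.
It also fails if it takes over 42 s, if anything falls off the work surface, if the arm or the gripper's body presses on something with over 40 N, if the wrist force passes 120 N, or if a joint passes its speed limit or range.

### The arm

A 6-joint arm with a two-finger parallel gripper is mounted at the origin on the work surface. World frame = base frame: x ahead of the robot, y to its left, z up, the work surface at z = 0. Lengths are in m, angles in rad, forces in N, time in s.
With the tool pointing down it reaches from about 0.3 to 0.75 m from the base axis. Payload 8.5 kg.
Tool frame: the origin (TCP) lies midway between the tips of the shut fingers; the grasp point (between the pads) lies 19 mm behind it; z points along the fingers, y is the direction in which the jaws open and shut (so a half turn about z gives the same grasp; the last joint's range is limited). The gripper opens to 85 mm and grips with 20 to 120 N. Pads are 22 mm wide; open, the fingers measure 114 mm over their backs; the gripper's body (76 mm by 85 mm) begins 54 mm behind the grasp point. The pads swing forward as they close: fully open they stand 13 mm farther back than shut.
Start: joints at [0.892, 0.381, 1.297, -0, 1.464, -0.215], TCP at [0.246, 0.492, 0.231] pointing down, gripper open.
Joint ranges: [-3.11, 3.11], [-0.89, 2.33], [0.22, 2.48], [-1.42, 4.56], [0.17, 2.85], [-2.88, 2.88]. Speed limits (rad/s): [2.39, 2.39, 3.14, 3.14, 3.14, 3.14].

### API

Orientations are given as [roll, pitch, yaw] about the fixed x, y, z axes, in that order (R = Rz(yaw) Ry(pitch) Rx(roll)).
In Python, from rig import bot gives the robot as it stands. The module is installed in compiled form; this text tells all that it offers. Calls block until the motion is done:
- bot.move_pose(position, orientation): joint-space move of the TCP to a pose.
- bot.move_l(position, ori=None, v=0.15): straight line of the TCP; ori=None keeps the orientation; v is the mean speed in m/s.
- bot.move_j(angles): joint-space move.
- bot.gripper_to(opening, grasp_force=None): opening from 0.0 (shut) to 1.0 (fully open); grasp_force is the grip in N (None keeps the last); returns when the fingers have stopped.
- bot.dwell(seconds).
- bot.inverse_kinematics(position, orientation): joint angles nearest the present ones, or None.
- bot.get_state(): the state.
- bot.camera(name): name is "side" or "top"; returns a dict with "img" (384x512x3 uint8, blue, green, red), "fx", "fy", "cx", "cy" (pixels), "rvec" (rotation vector, rad) and "tvec" (3), from world to camera coordinates, as OpenCV has them. Camera axes: x right, y down, z forward; pixel columns grow to the right and rows downward; lengths in m; the calibration is good to about 2 mm. A picture is of the moment at which its call begins. There is no depth.
A pose or a line that the arm cannot do raises bot.Unreachable and nothing moves.
- bot.hand_in(): hands the job in, once; it reports no verdict.
The state is a dict: "clock": time; "joint_positions": joint angles; "joint_velocities": joint speeds; "joint_efforts": joint torques, N m; "position": TCP position; "orientation": TCP orientation; "contact_force": force on the tool from outside, world axes, zero at the start; "torque": the same for the moment, N m; "opening": opening from 0.0 (shut) to 1.0 (fully open).
Only numpy, scipy, OpenCV 4.12 (cv2) and the standard library are available. Lean on these libraries where they do the work, as an engineer would, in place of code of your own. Each camera call takes 0.05 s, during which the arm holds its last target.

## Working session

There is one attempt and no reset: what is moved stays moved. The work goes in short steps, each a Python script; the robot and the scene stay as the last script left them, time stands still between calls to the robot, and variables do not carry over. Pictures are saved under pics/ and viewed, and the job is handed in when it is done.

```bash
mkdir -p pics; python3 - <<'E'
from rig import bot
import cv2,json
for n in("top","side"):
    c=bot.camera(n); cv2.imwrite(f"pics/{n}0.png",c["img"]); print(n,c["fx"],c["cx"],c["cy"],c["rvec"],c["tvec"])
s=bot.get_state();print(s["clock"],s["position"],s["orientation"],s["contact_force"])
E
```

```text
top 438.0995236007901 252.47484187175795 192.47709351689403 [ 2.11046587 -2.09787283  0.22003365] [-0.00399757  0.50959508  1.10303116]
side 387.273769927904 258.33286341119253 188.33102665264988 [ 2.17256074 -0.92780546  0.42520515] [-0.34066959  0.26983515  0.85138403]
0.1 [0.24590396 0.49169289 0.23077249] [-3.14031233e+00 -2.48835958e-04  2.67779352e+00] [-0.03526519 -0.6525221   0.71578223]
```

```bash
ls .
```

```text
pics
```

View pics/top0.png

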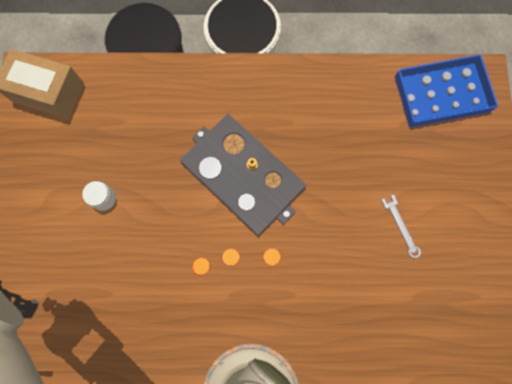

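View pics/side0.png

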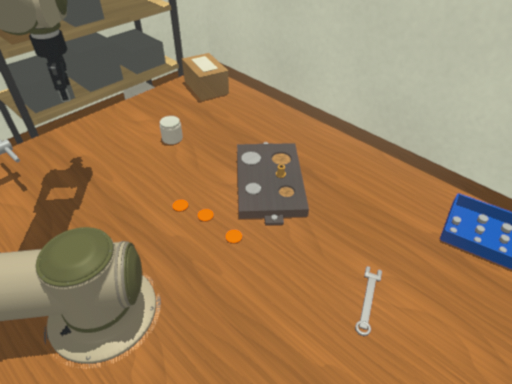

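The top view shows the cover near (243,175), yawed about -45°. The large disc is at (210,168) and its seat at (234,143). The small disc is at (247,202) and its seat at (273,180). The bushing is at (252,163), and the three orange look-alikes are on the bench. Next I'll measure these.

```bash
cat > h.py <<'E'
import cv2,numpy as np
def ray(c,uv,z):
    K=np.array([[c["fx"],0,c["cx"]],[0,c["fy"],c["cy"]],[0,0,1]])
    R=cv2.Rodrigues(np.array(c["rvec"],float))[0];t=np.array(c["tvec"],float).ravel()
    uv=np.atleast_2d(uv);d=(R.T@np.linalg.inv(K)@np.c_[uv,np.ones(len(uv))].T).T
    o=-R.T@t
    return (o+d*((z-o[2])/d[:,2])[:,None])[:,:2]
def blobs(m,amin):
    n,l,s,ce=cv2.connectedComponentsWithStats(m.astype(np.uint8)*255)
    return [(s[i,4],ce[i],l==i) for i in range(1,n) if s[i,4]>amin]
def find(c,box):
    im=c["img"];x0,x1,y0,y1=box
    hsv=cv2.cvtColor(im,cv2.COLOR_BGR2HSV);h,s,v=[hsv[...,i].astype(int) for i in range(3)]
    roi=np.zeros(h.shape,bool);roi[y0:y1,x0:x1]=1
    return roi,h,s,v
E
python3 - <<'E'
import cv2,numpy as np
from h import *
from rig import bot
for n,box in(("top",(178,310,112,240)),("side",(232,312,140,226))):
    c=bot.camera(n);roi,h,s,v=find(c,box)
    x0,x1,y0,y1=box
    cv2.imwrite(f"pics/{n}z.png",cv2.resize(c["img"][y0:y1,x0:x1],None,fx=4.4,fy=4.4,interpolation=cv2.INTER_CUBIC))
    print(n)
    for nm,m,z in(("disc",roi&(v>150)&(s<50),.036),("tan",roi&(s>70)&(v>70),.03),("cover",roi&(s<60)&(v<110),.03)):
        for a,ce,mm in blobs(m,20):
            print(nm,a,ce.round(1),ray(c,ce,z).round(4))
            if nm=="cover":
                cn=max(cv2.findContours(mm.astype(np.uint8),0,2)[0],key=cv2.contourArea)
                ap=cv2.approxPolyDP(cv2.convexHull(cn),3,True)[:,0]
                print(ap.tolist(), ray(c,ap,.03).round(4).tolist())
E
```

```text
top
disc 32 [200.2 133.4] [[0.6808 0.1454]]
disc 397 [209.7 167.2] [[0.5836 0.1162]]
disc 234 [246.1 201.5] [[0.489  0.0161]]
disc 37 [286.1 213.5] [[ 0.4572 -0.0905]]
tan 9171 [243.9 176.7] [[0.5589 0.023 ]]
tan 356 [233.3 143.6] [[0.6536 0.0534]]
tan 125 [251.6 163.6] [[0.5963 0.0022]]
tan 206 [272.5 179.6] [[ 0.5512 -0.0551]]
cover 66 [232.5 135.7] [[0.6764 0.056 ]]
[[246, 142], [221, 145], [224, 135], [232, 131], [239, 132]] [[0.6583, 0.0182], [0.6493, 0.0873], [0.6785, 0.0796], [0.6904, 0.0575], [0.6875, 0.038]]
cover 62 [273.6 158.6] [[ 0.6107 -0.0583]]
[[263, 149], [284, 167]] [[0.6382, -0.029], [0.5869, -0.0865]]
cover 302 [245.2 202.2] [[0.4882 0.0186]]
[[304, 187], [283, 223], [257, 234], [182, 161]] [[0.531, -0.1402], [0.4324, -0.0825], [0.4027, -0.0135], [0.6027, 0.1936]]
cover 55 [273.3 173.1] [[ 0.5694 -0.0572]]
[[282, 176], [282, 180], [263, 179], [266, 172], [275, 169]] [[0.5615, -0.0809], [0.5503, -0.0808], [0.5528, -0.0291], [0.5726, -0.0373], [0.5812, -0.0619]]
side
disc 179 [250.7 157.4] [[0.5826 0.1142]]
disc 118 [252.8 187.7] [[0.4882 0.0145]]
tan 2146 [274.8 183.4] [[ 0.5505 -0.0141]]
tan 316 [280.8 163.5] [[0.6314 0.0331]]
tan 140 [286.1 191.3] [[ 0.5481 -0.0589]]
cover 3528 [270.2 182.9] [[ 0.5429 -0.0032]]
[[293, 144], [307, 209], [281, 223], [267, 223], [240, 211], [238, 145]] [[0.735, 0.0701], [0.5347, -0.1445], [0.4472, -0.1272], [0.4217, -0.101], [0.4029, -0.0201], [0.6053, 0.1935]]
```

View pics/topz.png

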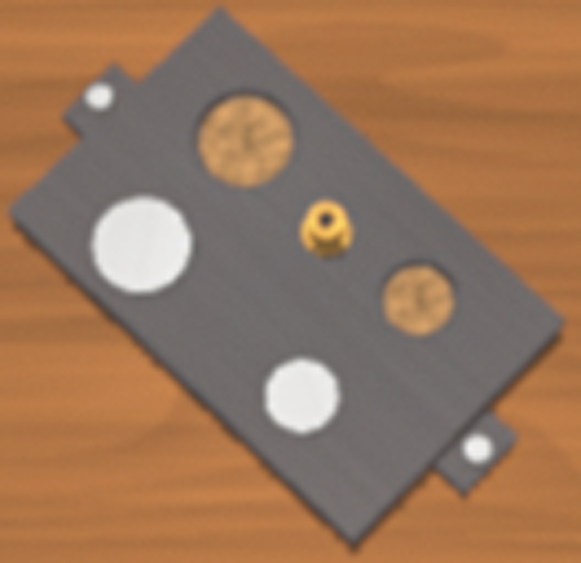

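View pics/sidez.png

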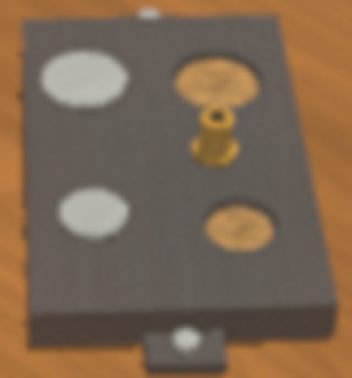

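```bash
python3 - <<'E'
import cv2,numpy as np
from h import *
from rig import bot
loc=np.array([[-95,150],[95,150],[95,-150],[-95,-150]])/1000
for n,(x0,y0),P in(("top",(178,112),[(12,210),(221,8),(564,323),(353,541)]),("side",(232,140),[(24,19),(277,15),(337,305),(29,312)])):
    c=bot.camera(n)
    p=(np.array(P)+.5)/4.4-.5+[x0,y0]
    w=ray(c,p,.03)
    # rigid fit
    a=loc-loc.mean(0);b=w-w.mean(0)
    yaw=np.arctan2((a[:,0]*b[:,1]-a[:,1]*b[:,0]).sum(),(a*b).sum())
    R=np.array([[np.cos(yaw),-np.sin(yaw)],[np.sin(yaw),np.cos(yaw)]])
    res=w-(w.mean(0)+a@R.T)
    print(n,w.mean(0).round(4),np.degrees(yaw).round(2),(1000*res).round(1).tolist())
    for s in((.042,.075),(.042,-.075)): print((w.mean(0)+R@s).round(4))
E
```

```text
top [0.5719 0.0269] -43.77 [[0.3, -2.6], [-1.7, 0.6], [-0.2, 2.0], [1.6, -0.0]]
[0.6541 0.052 ]
[ 0.5504 -0.0563]
side [0.572  0.0269] -43.72 [[0.3, -1.1], [-1.6, 0.2], [0.2, 0.5], [1.2, 0.5]]
[0.6542 0.0521]
[ 0.5505 -0.0564]
```

```bash
cat >> h.py <<'E'
YAW=np.radians(-43.75);C0=np.array([.572,.0269])
RC=np.array([[np.cos(YAW),-np.sin(YAW)],[np.sin(YAW),np.cos(YAW)]])
def W(x,y): return C0+RC@np.array([x,y])/1000
def L(w): return (RC.T@(np.array(w)[:2]-C0))*1000
E
python3 - <<'E'
import cv2,numpy as np
from h import *
from rig import bot
d=L([.5834,.1158]);s=np.array([42,75.]);u=(s-d)/np.linalg.norm(s-d);print(d,u)
st=d-u*50; p=W(*st); yaw=YAW+np.arctan2(u[1],u[0])+np.pi
o=[np.pi,0,yaw]
print(p,yaw)
bot.move_pose([p[0],p[1],.12],o)
bot.gripper_to(.36,20)
S=bot.get_state();print(S["clock"],S["position"],S["opening"],S["contact_force"])
bot.move_l([p[0],p[1],.045],v=.1)
for n in("top","side"):
    c=bot.camera(n);cv2.imwrite(f"pics/{n}1.png",cv2.resize(c["img"][100:250,170:320],None,fx=4,fy=4,interpolation=cv2.INTER_CUBIC))
S=bot.get_state();print(S["clock"],S["position"],S["orientation"],S["opening"],S["contact_force"])
E
```

```text
[-53.24056149  72.10140506] [0.99953719 0.03042037]
[0.54624671 0.14926092] 2.4084361730760064
2.5833 [0.54623955 0.14929575 0.12000556] 0.35863497134433403 [-0.63927336 -0.16745932 -0.02199691]
3.5833 [0.54662022 0.14932448 0.04568749] [3.14058099e+00 9.66962462e-04 2.40848397e+00] 0.35891784873028976 [ 0.32580632  0.45129664 -0.5314654 ]
```

View pics/top1.png

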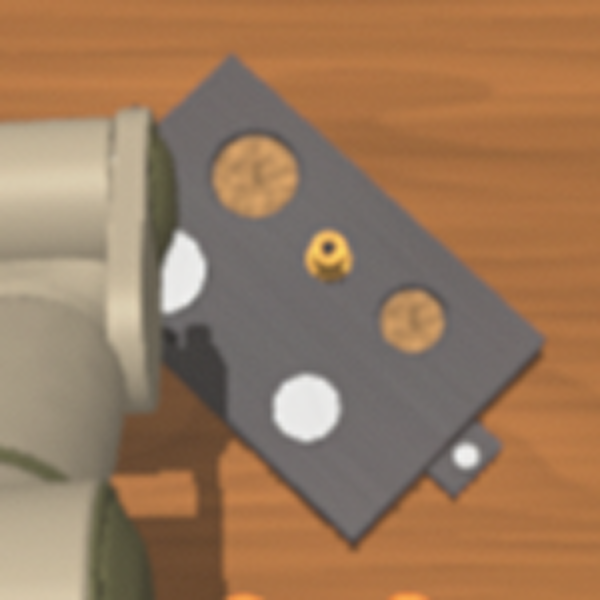

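View pics/side1.png

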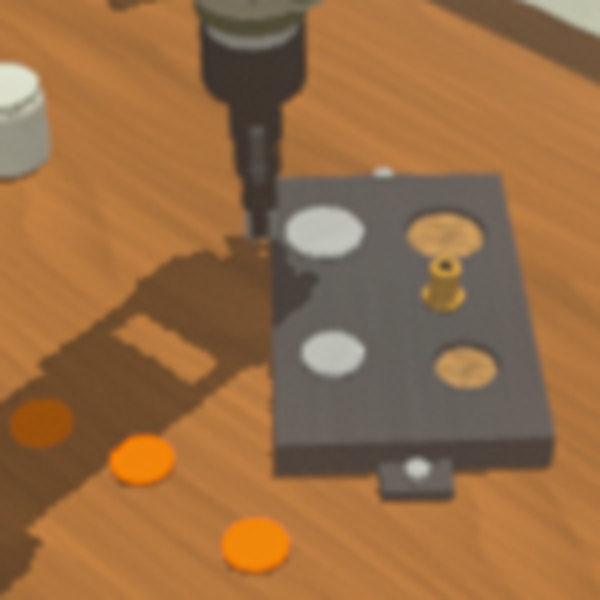

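The side view at 0.045 m shows the fingers behind the large disc, nothing touched and the discs unmoved. Next I touch down on the face to find the height, then push.

```bash
python3 - <<'E'
import numpy as np
from h import *
from rig import bot
d=np.array([-53.2,72.1]);s=np.array([42,75.]);u=(s-d)/np.linalg.norm(s-d)
p=W(*(d-u*44)); o=[np.pi,0,YAW+np.arctan2(u[1],u[0])+np.pi]
bot.move_l([p[0],p[1],.037],o,v=.06)
f0=bot.get_state()["contact_force"][2]
z=.037
while z>.022:
    z-=.001
    bot.move_l([p[0],p[1],z],o,v=.02)
    S=bot.get_state();f=S["contact_force"][2]-f0
    print(round(z,4),S["position"][2].round(4),round(f,1),round(S["clock"],2))
    if f>4: break
E
```

```text
0.036 0.036 -0.5 4.15
0.035 0.035 -0.7 4.4
0.034 0.0339 -1.2 4.65
0.033 0.0329 -0.5 4.9
0.032 0.0319 -0.9 5.15
0.031 0.031 -1.2 5.4
0.03 0.0299 -0.4 5.65
0.029 0.0295 4.3 5.9
```

```bash
python3 - <<'E'
import numpy as np,cv2
from h import *
from rig import bot
d=np.array([-53.2,72.1]);s=np.array([42,75.]);u=(s-d)/np.linalg.norm(s-d)
o=[np.pi,0,YAW+np.arctan2(u[1],u[0])+np.pi]
def go(q,z,v):
    p=W(*q);bot.move_l([p[0],p[1],z],o,v=v)
    S=bot.get_state();print(round(S["clock"],2),L(S["position"]).round(1),S["position"][2].round(4),S["contact_force"].round(1))
go(d-u*44,.0312,.03)
go(s-u*(36.8+16),.0312,.05)
c=bot.camera("side");a=c["img"][120:220,220:320]
go(s-u*(36.8+1),.0312,.03)
c=bot.camera("side");b=c["img"][120:220,220:320]
cv2.imwrite("pics/side2.png",cv2.resize(np.hstack([a,b]),None,fx=4,fy=4,interpolation=cv2.INTER_CUBIC))
E
```

```text
6.15 [-97.1  70.8] 0.0312 [-0.8 -0.   0.2]
8.03 [-10.9  73.4] 0.0312 [-0.6  0.2 -0.2]
8.72 [ 4.4 73.8] 0.0312 [ 0.2  0.3 -0.4]
```

View pics/side2.png

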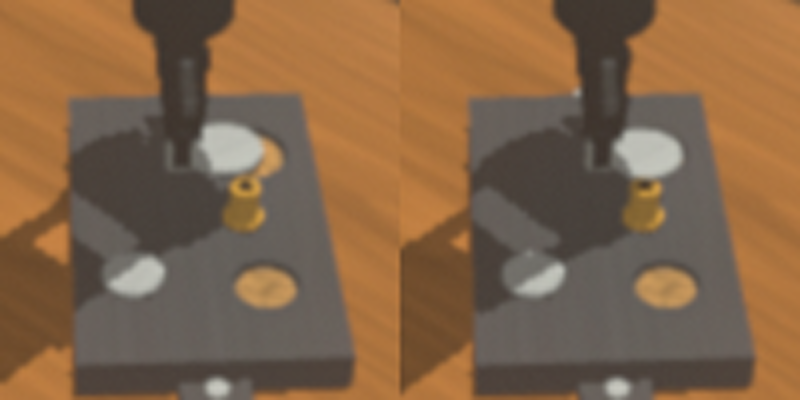

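The left frame shows the disc half over its seat. In the right frame it nearly covers the seat. I'll push the last few mm, then look.

```bash
python3 - <<'E'
import numpy as np,cv2
from h import *
from rig import bot
d=np.array([-53.2,72.1]);s=np.array([42,75.]);u=(s-d)/np.linalg.norm(s-d)
o=[np.pi,0,YAW+np.arctan2(u[1],u[0])+np.pi]
def go(q,z,v):
    p=W(*q);bot.move_l([p[0],p[1],z],o,v=v)
    S=bot.get_state();print(round(S["clock"],2),L(S["position"]).round(1),S["position"][2].round(4),S["contact_force"].round(1))
go(s-u*(36.8-1.5),.0312,.02)
c=bot.camera("side");a=c["img"][120:220,220:320]
go(s-u*(36.8+5),.0312,.05)
c=bot.camera("side");b=c["img"][120:220,220:320]
cv2.imwrite("pics/side3.png",cv2.resize(np.hstack([a,b]),None,fx=4,fy=4,interpolation=cv2.INTER_CUBIC))
E
```

```text
9.05 [ 6.8 73.9] 0.0312 [ 0.4  0.9 -0.6]
9.38 [-0.3 73.8] 0.0312 [-0.4  0.8 -0.1]
```

View pics/side3.png

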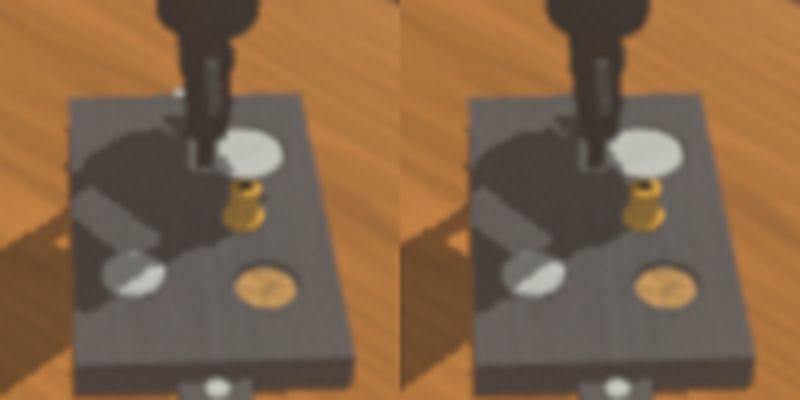

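```bash
python3 - <<'E'
import numpy as np,cv2
from h import *
from rig import bot
S=bot.get_state();p=S["position"]
bot.move_l([p[0],p[1],.10],v=.2)
d=np.array([-52.3,-65.6]);s=np.array([42,-75.]);u=(s-d)/np.linalg.norm(s-d)
o=[np.pi,0,YAW+np.arctan2(u[1],u[0])+np.pi]
q=W(*(d-u*44))
bot.move_pose([q[0],q[1],.10],o)
bot.gripper_to(.30,20)
print(bot.get_state()["clock"],bot.get_state()["opening"])
for n,box in(("top",(178,310,112,240)),("side",(232,312,140,226))):
    c=bot.camera(n);roi,h,S_,v=find(c,box);x0,x1,y0,y1=box
    cv2.imwrite(f"pics/{n}4.png",cv2.resize(c["img"][y0:y1,x0:x1],None,fx=4.4,fy=4.4,interpolation=cv2.INTER_CUBIC))
    for a,ce,mm in blobs(roi&(v>150)&(S_<50),60):
        print(n,a,ce.round(1),[L(ray(c,ce,z)[0]).round(1) for z in(.03,.036)],cv2.fitEllipse(max(cv2.findContours(mm.astype(np.uint8),0,1)[0],key=len)))
E
```

```text
10.85 0.29861449684694474
top 372 [233.3 143.8] [array([40.2, 75.1]), array([38.9, 73.4])] ((233.2801971435547, 143.81834411621094), (20.26823616027832, 21.537410736083984), 83.92408752441406)
side 171 [280.5 157.9] [array([40.5, 73. ]), array([39.4, 65.5])] ((280.542236328125, 157.89566040039062), (10.553561210632324, 18.151981353759766), 93.69671630859375)
side 127 [252.8 187.8] [array([-51.5, -60.9]), array([-51.8, -67.3])] ((252.8433837890625, 187.82142639160156), (9.799619674682617, 14.357080459594727), 90.72308349609375)
```

View pics/top4.png

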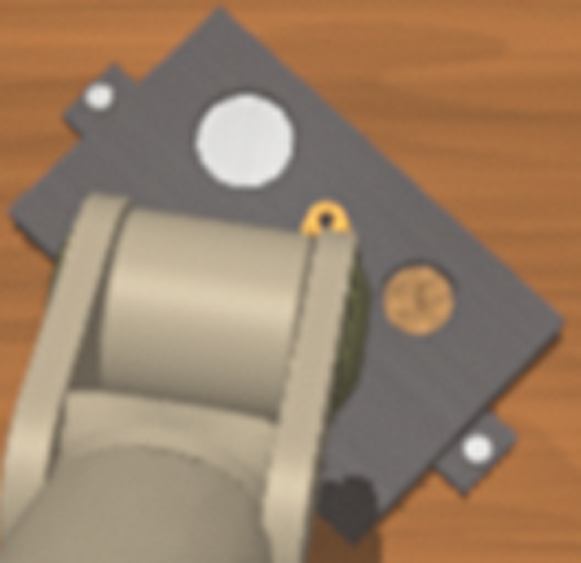

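View pics/side4.png

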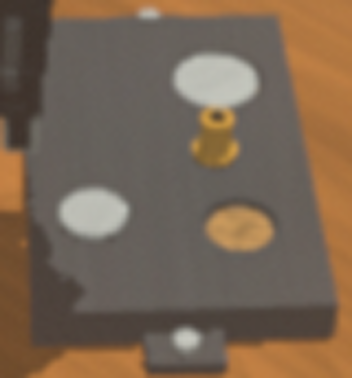

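The large disc is in its seat. The two views agree at z = 0.030, and no rim wall shows. Now I push the small disc.

```bash
python3 - <<'E'
import numpy as np,cv2
from h import *
from rig import bot
d=np.array([-52.3,-65.9]);s=np.array([42,-75.]);u=(s-d)/np.linalg.norm(s-d)
o=[np.pi,0,YAW+np.arctan2(u[1],u[0])+np.pi]
def go(q,z,v):
    p=W(*q);bot.move_l([p[0],p[1],z],o,v=v)
    S=bot.get_state();print(round(S["clock"],2),L(S["position"]).round(1),S["position"][2].round(4),S["contact_force"].round(1))
k=28.9
go(d-u*42,.040,.1)
go(d-u*42,.0312,.03)
go(s-u*(k+14),.0312,.05)
c=bot.camera("side");a=c["img"][130:230,220:320]
go(s-u*(k-1.5),.0312,.025)
c=bot.camera("side");b=c["img"][130:230,220:320]
cv2.imwrite("pics/side5.png",cv2.resize(np.hstack([a,b]),None,fx=4,fy=4,interpolation=cv2.INTER_CUBIC))
E
```

```text
11.7 [-93.9 -61.7] 0.0404 [-0.8 -0.  -0.5]
12.14 [-94.1 -61.9] 0.0311 [-0.3  0.1 -0.1]
14.17 [ -0.8 -70.9] 0.0312 [ 0.7 -0.3 -0. ]
14.98 [ 14.7 -72.4] 0.0312 [ 0.1 -0.4  0.5]
```

View pics/side5.png

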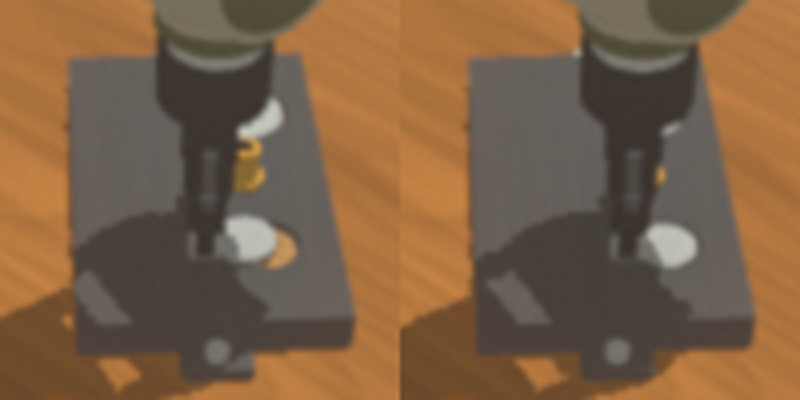

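The left frame shows the small disc at its seat's edge. In the right frame it covers the seat. I back off, clear the view and check both discs.

```bash
python3 - <<'E'
import numpy as np,cv2
from h import *
from rig import bot
S=bot.get_state()
q=W(*(L(S["position"])-[8,-.8]));bot.move_l([q[0],q[1],.0312],v=.05)
bot.move_l([q[0],q[1],.12],v=.2)
bot.move_pose([.33,.33,.2],list(S["orientation"]))
print(bot.get_state()["clock"])
for n,box in(("top",(178,310,112,240)),("side",(232,312,140,226))):
    c=bot.camera(n);roi,h,S_,v=find(c,box);x0,x1,y0,y1=box
    cv2.imwrite(f"pics/{n}6.png",cv2.resize(c["img"][y0:y1,x0:x1],None,fx=4.4,fy=4.4,interpolation=cv2.INTER_CUBIC))
    cv2.imwrite(f"pics/{n}6f.png",c["img"])
    for a,ce,mm in blobs(roi&(v>150)&(S_<50),60):
        print(n,a,ce.round(1),[L(ray(c,ce,z)[0]).round(1) for z in(.03,.036)],cv2.fitEllipse(max(cv2.findContours(mm.astype(np.uint8),0,1)[0],key=len)))
E
```

```text
17.4833
top 378 [233.3 143.7] [array([40.4, 75.3]), array([39.1, 73.7])] ((233.2655029296875, 143.70680236816406), (20.566051483154297, 21.619850158691406), 84.91517639160156)
top 222 [272.9 179.9] [array([ 41.8, -74.8]), array([ 40.6, -75.7])] ((272.9034423828125, 179.87803649902344), (15.810135841369629, 16.197935104370117), 100.16798400878906)
side 168 [280.6 157.9] [array([40.6, 73.1]), array([39.6, 65.6])] ((280.573974609375, 157.88665771484375), (10.56756591796875, 17.860389709472656), 93.39100646972656)
side 118 [286.  190.8] [array([ 42.1, -76.4]), array([ 41.1, -82.7])] ((286.0269470214844, 190.7559356689453), (9.030713081359863, 14.369603157043457), 94.73871612548828)
```

View pics/top6.png

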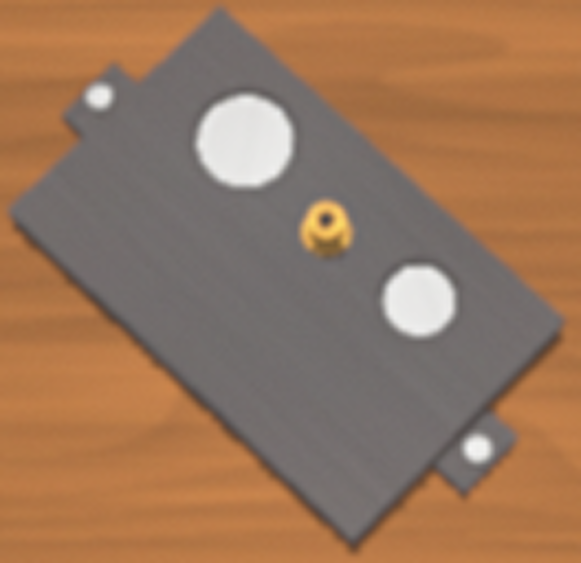

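View pics/side6.png

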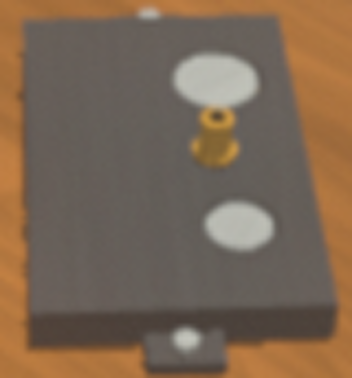

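View pics/top6f.png

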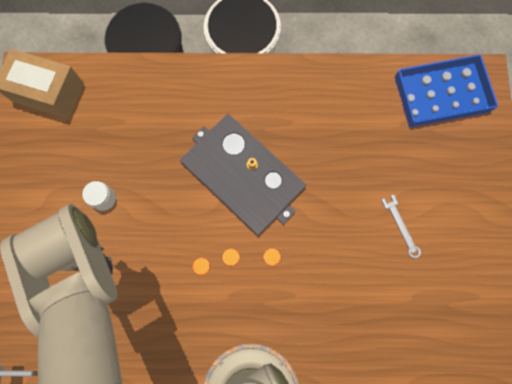

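Both discs cover their seats, and the bushing, tin and wrench haven't moved. The large disc's centre reads x = 40.4, near the clearance limit. To rule out a raised rim, I'll gently touch each disc with shut fingertips toward its rear edge.

```bash
python3 - <<'E'
import numpy as np,cv2
from h import *
from rig import bot
o=[np.pi,0,YAW+np.pi]
bot.gripper_to(0,20)
def touch(x,y,nm):
    p=W(x,y)
    bot.move_pose([p[0],p[1],.09],o)
    bot.move_l([p[0],p[1],.037],o,v=.12)
    f0=bot.get_state()["contact_force"][2];z=.037
    while z>.028:
        z-=.001;bot.move_l([p[0],p[1],z],o,v=.02)
        S=bot.get_state();f=S["contact_force"][2]-f0
        if f>4:break
    print(nm,round(z,4),S["position"][2].round(4),round(f,1),S["torque"].round(2),round(S["clock"],2))
    bot.move_l([p[0],p[1],.09],o,v=.15)
touch(29,74,"large")
touch(35,-75,"small")
touch(-40,-40,"face")
E
```

```text
large 0.029 0.0301 8.6 [-0.06  0.51  0.02] 22.12
small 0.029 0.03 10.7 [ 0.1   0.58 -0.05] 25.92
face 0.029 0.03 12.3 [0.07 0.63 0.06] 29.49
```

```bash
python3 - <<'E'
import numpy as np,cv2
from h import *
from rig import bot
S=bot.get_state()
bot.move_pose([.33,.33,.2],list(S["orientation"]))
c=bot.camera("side");d=bot.camera("top")
cv2.imwrite("pics/f.png",np.hstack([cv2.resize(x["img"][110:240,175:315],None,fx=2.8,fy=2.8,interpolation=cv2.INTER_CUBIC) for x in(c,d)]))
o=cv2.imread("pics/top0.png");df=cv2.absdiff(o,d["img"]).max(2)
print("tin/wrench diff",df[175:215,80:120].max(),df[190:260,375:425].max(),"bush",df[155:172,246:259].max(),bot.get_state()["clock"])
E
```

```text
tin/wrench diff 95 6 bush 6 31.5417
```

View pics/f.png

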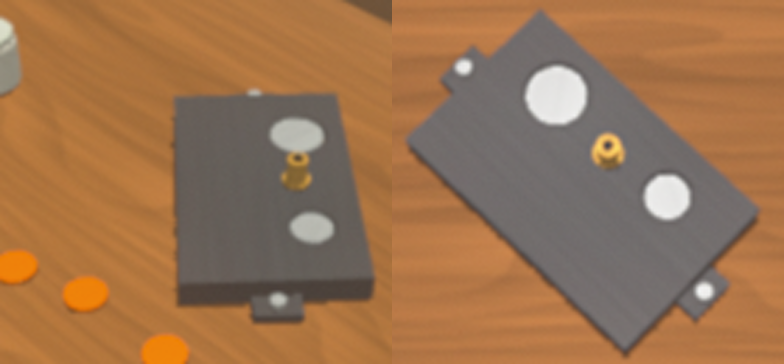

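Both discs look flush, with a thin seat gap around each. The tin patch differs from the first picture by 95, so I check whether that is just the arm in the crop.

```bash
python3 - <<'E'
import numpy as np,cv2
from rig import bot
o=cv2.imread("pics/top0.png");o2=cv2.imread("pics/side0.png")
d=bot.camera("top")["img"];e=bot.camera("side")["img"]
df=cv2.absdiff(o,d).max(2)
ys,xs=np.where(df[175:215,80:120]>20);print(len(xs),xs.min()+80,xs.max()+80,ys.min()+175,ys.max()+175)
print("tin tight",df[180:205,82:112].max(),"side tin",cv2.absdiff(o2,e).max(2)[115:147,156:186].max())
bot.hand_in()
E
```

```text
18 80 85 210 214
tin tight 6 side tin 7
the job is handed in; nothing more can be done
```

Both discs are in their seats and the job is handed in, at about 31.6 s of the 42 s allowed. I pushed the large disc first, then the small one, each cradled between the two part-open fingertips. Neither was picked up.

**Last checks**
- **Height:** a light touch with shut fingertips (about 9–12 N) met the large disc at 30.1 mm, the small disc at 30.0 mm and the bare face at 30.0 mm. Both are flush.
- **Position:** the two camera views agree on each disc's centre to about 2 mm when cast onto the face's height. They disagree by 7–8 mm at the height the discs started from.
- **Large disc off-centre:** its centre reads about 1.5 mm short of the seat centre in x, right at the limit of the clearance. That is why I did the touch check.
- **Bystanders:** the bushing, wrench and grease tin look unchanged from the first picture. One tin comparison showed a large difference. It came from a small patch at the corner of the crop, off the tin, probably the arm. A tighter crop and the side view both showed no change.

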